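# Load the blue pan with the jig's advance lever

## Robot

A 6-joint arm with a two-finger parallel gripper is mounted at the origin on the work surface. World frame = base frame: x ahead of the robot, y to its left, z up, the work surface at z = 0. Lengths are in mm, angles in rad, forces in N, time in s.
With the tool pointing down it reaches from about 300 to 875 mm from the base axis. Payload 6.4 kg.
Tool frame: the origin (TCP) lies between the finger pads; the fingertips stand 19 mm ahead of it and the grasp point (between the pads) is the TCP (bot.tips_ahead is the distance from the TCP to the fingertips, in mm); x points along the fingers, y is the direction in which the jaws open and shut, and the axes are right-handed (so a half turn about x gives the same grasp; the last joint's range is limited). The gripper opens to 88 mm and grips with 3 to 60 N. Pads are 18 mm wide; open, the fingers measure 123 mm over their backs; the gripper's body (75 mm by 187 mm) begins 45 mm behind the grasp point.
Start: joints at [-1.311, 0.181, 1.607, -0, 1.354, -0.206], TCP at [258.272, -513.748, 257.714] pointing down, gripper open.
Joint ranges: [-2.99, 2.99], [-0.89, 2.07], [0.3, 2.58], [-1.14, 4.28], [0, 2.63], [-3.12, 3.12]. Speed limits (rad/s): [2.57, 2.57, 3.01, 3.14, 3.14, 3.14].

## Interface

Orientations are given as a rotation vector (axis times angle).
In Python, from plant import bot gives the robot as it stands.
- The arm moves only by the shell command python3 -m inch 'ROWS'. ROWS is JSON, a list of rows, each an object of numbers: "tx", "ty", "tz": the shift along the world's x, y, z in units of 30 mm (1.0 is 30 mm); "twist": the turn about the world's z in units of 6 degrees (1.0 is 6 degrees); "fingers": the finger opening in mm, from 0 to 88.1. In form: [{"tx": .., "ty": .., "tz": .., "twist": .., "fingers": ..}, ...]. A call has exactly 8 rows; each row is the pose to reach, as a shift and turn from the pose commanded when the call began; what a row does not reach only later rows make up. A row lasts 1/10 s, in which the tool goes at most 50 mm and 8.59 degrees, less where a joint would pass 70% of its speed; a pose out of reach is approached as far as the arm can. A call with a gripper value outside its range is refused whole. The fingers move at their own pace and stop on an object; the grip force is fixed at half the most. Time passes only in rows, so rows that repeat a pose let the fingers close, or fill a call up. It gives the time, the measured TCP pose, the force and the opening at its end, in the units of the state.
- bot.get_state(): the state, without advancing time (a new reading comes with each control period).
- bot.snapshot(name): name is "side" or "top"; returns the picture (384x512x3 uint8, red, green, blue); there is no depth.
- bot.camera_params(name): a dict with "intrinsics" (3x3 intrinsics, pixels), "T" (4x4, takes a point from camera to world coordinates). Camera axes: x right, y down, z forward; pixel columns grow to the right and rows downward; lengths in mm; the calibration is good to about 2 mm. A picture is of the moment at which its call begins. camera_params takes no time and is no camera call.
- bot.close_job(): hands the job in, once; it reports no verdict.
The state is a dict: "t": time; "q": joint angles; "joint_vel": joint speeds; "joint_torque": joint torques, N m; "eef_pos": TCP position; "tool_rot": TCP orientation; "force": force on the tool from outside, world axes, zero at the start; "ft_torque": the same for the moment, N m; "opening": opening from 0.0 (shut) to 1.0 (fully open).
Only numpy, scipy, OpenCV 4.12 (cv2) and the standard library are available. Lean on these libraries where they do the work, as an engineer would, in place of code of your own. Each camera call takes 0.05 s, during which the arm holds its last target. There are 200 camera calls.

## Task

Feed the blue paint pan into the palette row: take it from the wooden rack, put it down on the cork mat and let it lie there by itself on its back, paint side up, then take it again by its long sides and lay it paint side up in the loading jig's empty bay, long side across the row. With the lever at rest and your hand off the pan, swing the sprung red-knobbed lever until you feel its stop (do not force it past), so that it pushes the pan into the row, then let the lever spring all the way back. Do not drop the pan from a height, and leave the other pans in the rack, the bottle, jar, tape roll and shaker where they are.

Things in the scene. Friction and masses are not known exactly. Their poses are not given: they have to be found in the camera images.
- pan_blue_c (a point): Centre of the blue paint pan: loose white ceramic slab 16 x 60 x 36 mm (own x, y, z), about 75 g, blue paint on its +x face, thin blue stripe on its long edges. At first it stands on a 60 mm edge in the rack (z up). Paint side up = its x axis up; then 16 mm tall, 60 mm long (y), 36 mm wide (z). Standing on its edge it tips once its top is pushed some 10 mm sideways.
- rack_c (a point): Centre of the fixed wooden rack's top face, 8 mm above the table, 180 x 90 mm. Pans stand at x = -50, 0, +50 mm in its frame (any pan in any place), paint side towards the rack's +x. Small tabs 9 mm tall keep them upright, only near the pans' ends (20 mm and more from mid-length).
- mat_c (a point): Centre of the top face of the cork put-down mat, fixed, 170 x 170 mm, its top 4 mm above the table.
- bay (a point): Middle of the bay's floor (yellow mark), 10 mm above the table, on the fixed aluminium jig. The row runs along +y. Guide walls 8 mm tall, inner faces at x = +-37 mm, narrowing to +-32 mm in the row (y over 45 mm). The pan's 60 mm length goes along x. Free for pan and fingers: y = -47 mm (lever's white nose at rest, near x = +19 mm) to +47 mm (first pan of the row, 16 mm tall).
- pivot (a point): Point on the lever's vertical pivot axis, 35 mm above the table, on the jig at x = +80, y = -5 mm from the bay's middle. The yellow-capped hub reaches 56 mm above the table.
- knob (a point): Middle of the lever's upright red knob: a cylinder 20 mm in diameter, reaching from 40 to 90 mm above the table, 125 mm from the pivot axis (this point 65 mm above the table). The flat lever arm below it (15 mm wide, top at 40 mm) leads to the pivot.
- lever (a joint): Hub and nose angle, rad: 0 at rest, growing clockwise seen from above (knob swings towards the robot, nose pushes along the row's +y). Spring return: about 2 N at the knob at rest, 8 to 10 N near the end, pans' drag included. The hard stop, somewhere between 1.2 and 1.6 rad, must be felt: the push at the knob then climbs well past 10 N.
- handle (a joint): Yield of the handle arm against the hub, rad: 0 until the knob is pushed with about 10 N, then an overload spring gives way, about 2 N per mm at the knob (0.12 rad at 40 N). Pushing on at the stop makes it grow; past 0.12 rad the handle is being forced.
- pan_green_c (a point): Centre of the green pan, first of the row, lying paint side up in the jig's channel, loose (60 x 36 x 16 mm). It is meant to be pushed on by the new pan.
- pan_orange_c (a point): Centre of the orange pan, second of the row, same size, behind the green one.
- pan_red_c (a point): Centre of the red pan standing in the rack, same size as the blue one. Leave it.
- pan_yellow_c (a point): Centre of the yellow pan standing in the rack, same size. Leave it.
- spray_c (a point): Spray bottle, loose, 72 mm in diameter, 198 mm tall; point 70 mm above its foot.
- brushjar_c (a point): Glass jar of brushes, loose, 76 mm in diameter, 95 mm tall (brushes to 190 mm); point 50 mm above its foot.
- tape_c (a point): Centre of the green tape roll lying flat, loose, 100 mm in diameter, 25 mm tall.
- shaker_c (a point): Centre of the small glass salt shaker, loose, 38 mm in diameter, 75 mm tall.

How it is judged (in metres and radians):
On the way, in this order (a step that is already met when the one before it is completed fails the run):
1. the blue pan lies on the cork mat on its back, paint side up, let go and at rest (angle between pan_blue_c's own x axis and vertical below 0.12 rad and contact force between the fingers and pan_blue below 0.05 N and linear speed of pan_blue below 0.02 m/s and x of pan_blue_c in the frame of mat_c between -0.095 and 0.095 m and y of pan_blue_c in the frame of mat_c between -0.095 and 0.095 m and z of pan_blue_c in the frame of mat_c below 0.012 m), for 0.2 s.
2. the blue pan lies paint side up in the bay, long side across the row, let go, with the lever at rest (angle between pan_blue_c's own x axis and vertical below 0.12 rad and contact force between the fingers and pan_blue below 0.05 N and linear speed of pan_blue below 0.02 m/s and angle between the y axis of pan_blue_c and the x axis of bay, either way round below 0.15 rad and z of pan_blue_c in the frame of bay between 0.004 and 0.0115 m and x of pan_blue_c in the frame of bay between -0.012 and 0.012 m and y of pan_blue_c in the frame of bay between -0.036 and 0.036 m and value of joint lever below 0.08 rad), for 0.2 s.
3. the lever is at its stop and has pushed the pan into the row (value of joint lever above 1.375 rad and y of pan_blue_c in the frame of bay above 0.067 m), for 0.05 s.
At the end, for the whole second after the job is handed in: Blue pan flat and paint side up on the channel floor, centre 67-95 mm down the row from the bay's middle, within 8 mm of its centre line, long side across (9 degrees); green pan pushed on (over 100 mm), both row pans flat in the channel; lever back at rest (under 0.05 rad); pan still (angle between pan_blue_c's own x axis and vertical below 0.12 rad and linear speed of pan_blue below 0.02 m/s and angle between the y axis of pan_blue_c and the x axis of bay, either way round below 0.15 rad and z of pan_blue_c in the frame of bay between 0.004 and 0.0115 m and y of pan_blue_c in the frame of bay between 0.067 and 0.095 m and x of pan_blue_c in the frame of bay between -0.008 and 0.008 m and value of joint lever below 0.05 rad and y of pan_green_c in the frame of bay above 0.1 m and angle between each of pan_green_c, pan_orange_c's own z axis and vertical below 0.12 rad and z of each of pan_green_c, pan_orange_c in the frame of bay below 0.0115 m); the robot touches nothing.
It fails at once if the lever is forced against its stop (handle yields more than 0.12 rad, some 40 N) (value of joint handle above 0.12 rad).
It fails at once if the blue pan is let go more than about 40 mm above the table (height (world z) of pan_blue_c above 0.065 m and contact force between the fingers and pan_blue below 0.05 N).
It fails at once if the red or yellow pan is moved more than 30 mm (distance of any of pan_red_c, pan_yellow_c from where it was at the start of the episode above 0.03 m).
It fails at once if the spray bottle, brush jar, tape roll or shaker is moved more than 30 mm (distance of any of spray_c, brushjar_c, tape_c, shaker_c from where it was at the start of the episode above 0.03 m).
It also fails if it takes over 72 s, if anything falls off the work surface, if the arm or the gripper's body presses on something with over 40 N, if the wrist force passes 120 N, or if a joint passes its speed limit or range.

## Working session

There is one attempt and no reset: what is moved stays moved. The work goes in short steps, Python scripts to look and compute and a shell command to move; the robot and the scene stay as the last step left them, time stands still between calls to the robot, and variables do not carry over. Pictures are saved under pics/ and viewed, about 8 in all and at most 12, crops included, and the job is handed in when it is done.

```bash
ls; mkdir -p pics
python3 - <<'E'
from plant import bot
import cv2,numpy as np
np.set_printoptions(precision=4,suppress=True)
for n in("side","top"):
    im=bot.snapshot(n); np.save(f"pics/{n}0.npy",im); cv2.imwrite(f"pics/{n}0.png",cv2.resize(im[:,:,::-1],(800,600),interpolation=cv2.INTER_CUBIC))
    c=bot.camera_params(n); print(n,c["intrinsics"],c["T"])
print(bot.get_state())
E
```

```text
pics
side [[393.9933   0.     265.4115]
 [  0.     393.9933 188.5047]
 [  0.       0.       1.    ]] [[   0.9593   -0.1305    0.2504  385.6393]
 [  -0.2822   -0.4741    0.834  -798.789 ]
 [   0.0099   -0.8708   -0.4916  538.8113]
 [   0.        0.        0.        1.    ]]
top [[417.2852   0.     252.1528]
 [  0.     417.2852 195.4171]
 [  0.       0.       1.    ]] [[   0.012    -0.9914    0.1306  456.3537]
 [  -0.9999   -0.0129   -0.0063    5.7148]
 [   0.008    -0.1305   -0.9914 1178.2489]
 [   0.        0.        0.        1.    ]]
{'t': 0.1, 'q': array([-1.3113,  0.1815,  1.6079, -0.0001,  1.3538, -0.2063]), 'joint_vel': array([ 0.0001, -0.0004, -0.0035, -0.    , -0.0017, -0.0015]), 'joint_torque': array([  0.0015, -43.4815, -34.2695,   0.0704,   0.034 ,  -0.0001]), 'eef_pos': array([ 258.1321, -513.3022,  256.9086]), 'tool_rot': array([ 1.9627,  0.4672, -1.9629]), 'force': array([-0.1976,  0.55  , -0.9467]), 'ft_torque': array([0.0028, 0.0487, 0.038 ]), 'opening': 0.9970175720245814}
```

View pics/top0.png

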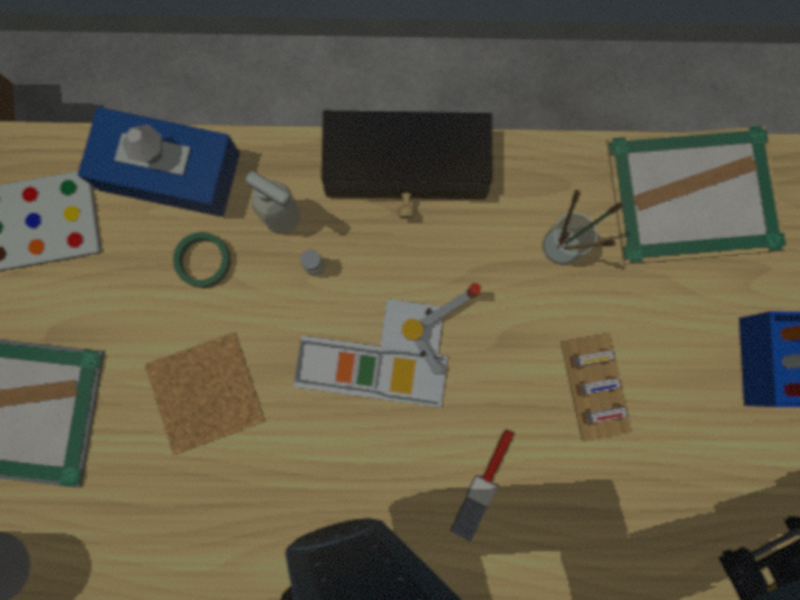

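View pics/side0.png

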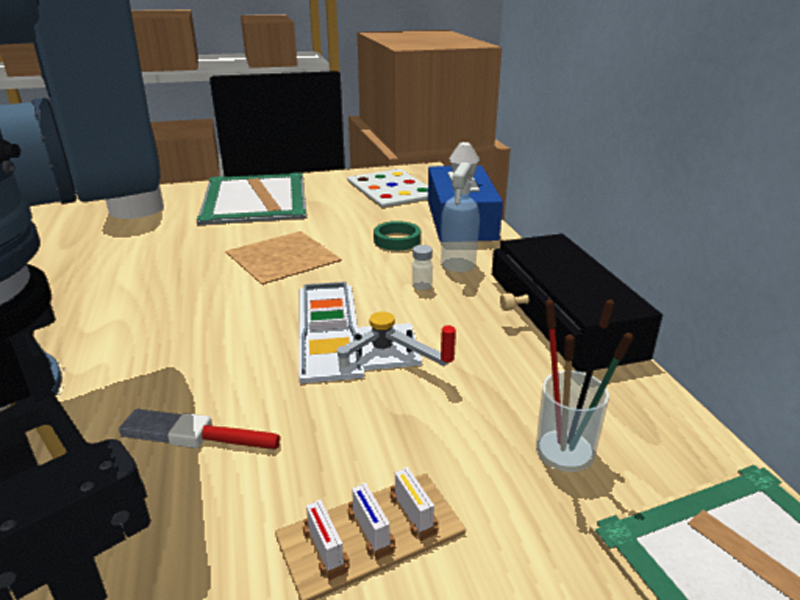

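The top view shows, in the 800-px picture, the bay's yellow mark at (402,375), hub (413,328), knob (475,290), blue pan (600,386) and mat (205,393). The side view shows the blue pan at (370,515), with the pans' white backs or fronts to check for paint. Next I measure these by colour and crop the rack.

```bash
cat > h.py <<'E'
import cv2,numpy as np
from plant import bot
np.set_printoptions(precision=2,suppress=True)
def ray(n,uv):
    c=bot.camera_params(n);T=c["T"];d=np.linalg.inv(c["intrinsics"])@[uv[0],uv[1],1.]
    return T[:3,3],T[:3,:3]@d
def plane(n,uv,z):
    o,d=ray(n,uv); return o+d*(z-o[2])/d[2]
def blobs(im,lo,hi,box,mn=4,k=0):
    x0,y0,x1,y1=box; h=cv2.cvtColor(im,cv2.COLOR_RGB2HSV)
    m=cv2.inRange(h,lo,hi); 
    if lo[0]<3: m|=cv2.inRange(h,(173,lo[1],lo[2]),(180,255,255))
    z=np.zeros_like(m); z[y0:y1,x0:x1]=m[y0:y1,x0:x1]
    if k: z=cv2.morphologyEx(z,cv2.MORPH_CLOSE,np.ones((k,k),np.uint8))
    r=[]
    for c in sorted(cv2.findContours(z,0,cv2.CHAIN_APPROX_NONE)[0],key=lambda c:-len(c)):
        b=np.zeros_like(z);cv2.drawContours(b,[c],-1,255,-1);b&=z
        p=np.argwhere(b)[:,::-1].astype(float)
        if len(p)<mn: continue
        w,v=np.linalg.eigh(np.cov(p.T)+1e-9*np.eye(2)); r.append((p.mean(0),len(p),v[:,1],np.sqrt(w[::-1]*12),cv2.boxPoints(cv2.minAreaRect(c))))
    return r
E
python3 - <<'E'
from h import *
t=np.load("pics/top0.npy");s=np.load("pics/side0.npy")
B=lambda *a:[int(v/1.5625) for v in a]
def show(name,n,im,lo,hi,box,z,k=0):
    for c,N,ax,L,_ in blobs(im,lo,hi,box,k=k)[:3]:
        a=plane(n,c-ax*L[0]/2,z);b=plane(n,c+ax*L[0]/2,z);d=b-a
        print(name,n,c,N,"P",plane(n,c,z),"len",np.linalg.norm(d),"ang",np.degrees(np.arctan2(d[1],d[0]))%180)
R=B(550,330,640,445)
show("blue",'top',t,(105,90,30),(130,255,255),R,44)
show("red",'top',t,(0,90,60),(8,255,255),R,44)
show("yel",'top',t,(20,110,90),(35,255,255),R,44)
show("bay",'top',t,(15,170,80),(35,255,255),B(385,350,420,400),10)
show("hub",'top',t,(15,170,80),(35,255,255),B(395,310,430,347),56)
show("knob",'top',t,(0,120,60),(10,255,255),B(460,275,495,305),90)
show("green",'top',t,(50,80,20),(90,255,255),B(350,345,385,395),26)
show("orange",'top',t,(3,150,60),(14,255,255),B(330,340,360,390),26)
S=B(280,460,470,590)
show("blue",'side',s,(105,120,30),(130,255,255),S,44)
show("red",'side',s,(0,120,60),(8,255,255),S,44)
show("yel",'side',s,(20,150,120),(35,255,255),S,44)
show("bay",'side',s,(15,150,120),(35,255,255),B(300,330,358,360),10)
show("hub",'side',s,(15,150,120),(35,255,255),B(365,308,400,330),56)
show("knobmid",'side',s,(0,150,60),(8,255,255),B(430,320,465,365),65)
for c,N,ax,L,bx in blobs(t,(5,90,30),(18,255,200),B(140,325,275,460),k=3)[:1]:
    print("mat",N,plane('top',c,4),[plane('top',q,4)[:2] for q in bx])
y0,y1,x0,x1=[int(v/1.5625) for v in(455,600,265,475)]
a=cv2.resize(s[y0:y1,x0:x1,::-1],None,fx=5,fy=5,interpolation=cv2.INTER_CUBIC)
y0,y1,x0,x1=[int(v/1.5625) for v in(320,445,550,640)]
b=cv2.resize(t[y0:y1,x0:x1,::-1],None,fx=2,fy=2)
b=cv2.resize(b,(int(b.shape[1]*a.shape[0]/b.shape[0]*.3),int(a.shape[0]*.3)))
cv2.imwrite("pics/c1.png",a)
E
```

```text
blue top [385. 248.] 5 P [ 467.05 -362.41   44.  ] len 14.846863614730324 ang 90.6873799379861
blue top [390.5 247. ] 4 P [ 469.91 -377.4    44.  ] len 12.128726084972476 ang 90.68845561255085
red top [389.83 266.47] 30 P [ 417.92 -373.97   44.  ] len 42.121693375322245 ang 100.62097522757263
yel top [382.1  229.68] 31 P [ 516.4  -355.96   44.  ] len 42.86889740487842 ang 100.83553261445405
yel top [376.5  280.75] 4 P [ 379.78 -337.02   44.  ] len 12.667820952915465 ang 107.7360883594816
yel top [361.  228.5] 4 P [ 518.89 -298.55   44.  ] len 12.14525963020036 ang 178.73100136510288
bay top [257.29 240.08] 237 P [484.99 -17.55  10.  ] len 55.893880449150515 ang 173.74075987149945
hub top [263.67 210.39] 110 P [563.8  -33.04  56.  ] len 28.216292868196664 ang 42.45000109848243
knob top [303.22 184.94] 51 P [ 629.37 -135.79   90.  ] len 22.192392040119582 ang 143.39814335738126
green top [233.9  236.68] 139 P [493.11  47.16  26.  ] len 47.83484825861443 ang 172.9648998225523
orange top [220.5 234.7] 147 P [498.07  84.07  26.  ] len 47.54182062945645 ang 173.17988403806805
blue side [234.93 324.18] 55 P [ 467.59 -366.21   44.  ] len 45.851171855882185 ang 101.28619356995887
red side [204.91 335.66] 67 P [ 418.49 -375.36   44.  ] len 44.72881919967279 ang 101.09109030437536
yel side [262.86 313.02] 49 P [ 516.57 -356.14   44.  ] len 45.005828363331 ang 100.86543365665048
bay side [208.63 220.69] 194 P [480.75 -15.22  10.  ] len 56.36363393924039 ang 4.868525825682383
hub side [243.91 204.33] 126 P [562.22 -38.2   56.  ] len 31.258595870518157 ang 0.026055629420312698
knobmid side [286.33 219.52] 186 P [ 632.05 -136.94   65.  ] len 88.34238872943169 ang 69.41469024583131
mat 3676 [449.94 334.88   4.  ] [array([499.41, 448.01]), array([559.62, 285.92]), array([400.86, 223.16]), array([342.86, 382.93])]
```

View pics/c1.png

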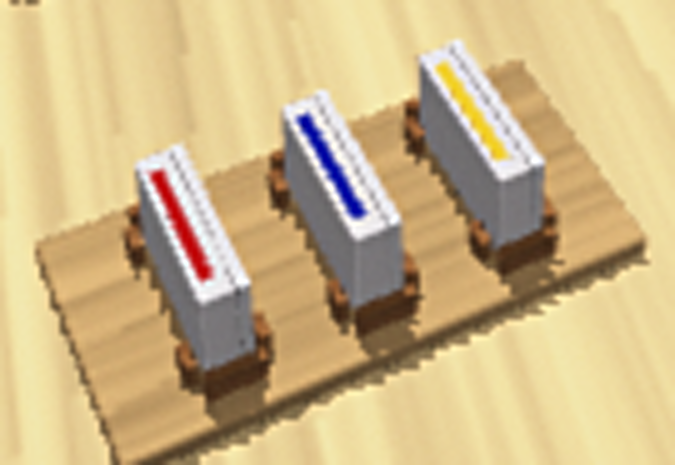

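The crop shows the visible −x faces plain white and the stripes nearer that side, so paint faces the rack's +x (world about +x). The measured sizes and distances fit: pan spacing 50 mm, hub (+79,−15) from the bay, knob radius 123 mm. The bay's yaw is about −7°.

```bash
cat >> h.py <<'E'
from scipy.spatial.transform import Rotation as Ro
def where():
    s=bot.get_state(); y=Ro.from_rotvec(s["tool_rot"]).as_matrix()
    print("t",s["t"],"p",s["eef_pos"],"jaw",np.degrees(np.arctan2(y[1,1],y[0,1])),"down",y[2,0],"F",s["force"],"op",s["opening"]*88.1,"q1,6",s["q"][[0,5]]); return s
def go(x,y,z,jaw):
    s=where();p=(np.array([x,y,z])-s["eef_pos"])/30
    R=Ro.from_rotvec(s["tool_rot"]).as_matrix();a=np.degrees(np.arctan2(R[1,1],R[0,1]))
    print("units",p,"twist",((jaw-a+180)%360-180)/6, "alt",((jaw-a)%360-180)/6)
E
python3 -c "
from h import *
go(470.5,-364.7,120,10.7)"
```

```text
t 0.1 p [ 258.13 -513.3   256.91] jaw -63.31124984052616 down -0.9999987810745984 F [-0.2   0.55 -0.95] op 87.83724809536562 q1,6 [-1.31 -0.21]
units [ 7.08  4.95 -4.56] twist 12.335208306754359 alt -17.66479169324564
```

```bash
python3 -m inch '[{"tx":1.2,"ty":0.8,"tz":-0.4,"twist":1.4,"fingers":40},{"tx":2.4,"ty":1.6,"tz":-0.8,"twist":2.8,"fingers":40},{"tx":3.6,"ty":2.4,"tz":-1.2,"twist":4.2,"fingers":40},{"tx":4.8,"ty":3.2,"tz":-1.6,"twist":5.6,"fingers":40},{"tx":6,"ty":4,"tz":-2,"twist":7,"fingers":40},{"tx":7.1,"ty":4.9,"tz":-2.5,"twist":8.4,"fingers":40},{"tx":7.1,"ty":4.9,"tz":-3,"twist":9.8,"fingers":40},{"tx":7.1,"ty":4.9,"tz":-3,"twist":11.2,"fingers":40}]' && python3 -c "
from h import *
go(470.5,-364.7,120,10.7)"
```

```text
t: 0.9
eef_pos: [471.3, -364.0, 164.6]
tool_rot: [1.154, 1.25, -1.153]
force: [-0.4, -0.8, -0.1]
opening: 0.453
t 0.9 p [ 471.26 -363.96  164.6 ] jaw 4.408767032723967 down -0.9999862439126154 F [-0.39 -0.77 -0.07] op 39.93061135038447 q1,6 [-0.86 -0.93]
units [-0.03 -0.02 -1.49] twist 1.0485388278793408 alt -28.95146117212066
```

```bash
python3 -m inch '[{"tz":-0.7,"twist":0.5,"fingers":40},{"tz":-1.4,"twist":1.05,"fingers":40},{"tz":-2.1,"twist":1.05,"fingers":40},{"tz":-2.6,"twist":1.05,"fingers":40},{"tz":-2.9,"twist":1.05,"fingers":40},{"tz":-2.9,"twist":1.05,"fingers":40},{"tz":-2.9,"twist":1.05,"fingers":40},{"tz":-2.9,"twist":1.05,"fingers":40}]' && python3 -c "
from h import *
go(470.5,-364.7,36,10.7)
s=bot.snapshot('side');t=bot.snapshot('top')
a=cv2.resize(s[230:384,130:330,::-1],None,fx=2,fy=2,interpolation=2);b=cv2.resize(t[200:300,330:430,::-1],(308,308),interpolation=2)
cv2.imwrite('pics/c2.png',np.hstack([a,b]))"
```

```text
schema error: expected keys tx, ty, tz, twist, fingers
```

```bash
python3 -m inch '[{"tx":0,"ty":0,"tz":-0.7,"twist":0.5,"fingers":40},{"tx":0,"ty":0,"tz":-1.4,"twist":1.05,"fingers":40},{"tx":0,"ty":0,"tz":-2.1,"twist":1.05,"fingers":40},{"tx":0,"ty":0,"tz":-2.6,"twist":1.05,"fingers":40},{"tx":0,"ty":0,"tz":-2.9,"twist":1.05,"fingers":40},{"tx":0,"ty":0,"tz":-2.9,"twist":1.05,"fingers":40},{"tx":0,"ty":0,"tz":-2.9,"twist":1.05,"fingers":40},{"tx":0,"ty":0,"tz":-2.9,"twist":1.05,"fingers":40}]' && python3 -c "
from h import *
go(470.5,-364.7,36,10.7)
s=bot.snapshot('side');t=bot.snapshot('top')
a=cv2.resize(s[230:384,130:330,::-1],None,fx=2,fy=2,interpolation=2);b=cv2.resize(t[200:300,330:430,::-1],(308,308),interpolation=2)
cv2.imwrite('pics/c2.png',np.hstack([a,b]))"
```

```text
t: 1.7
eef_pos: [471.8, -367.4, 81.9]
tool_rot: [1.077, 1.286, -1.077]
force: [-0.2, -1.3, 0.7]
opening: 0.458
t 1.7 p [ 471.84 -367.37   81.85] jaw 10.1865651256307 down -0.9999981458548687 F [-0.24 -1.25  0.72] op 40.38577313424273 q1,6 [-0.86 -1.04]
units [-0.04  0.09 -1.53] twist 0.08557247906154923 alt -29.91442752093845
```

View pics/c2.png

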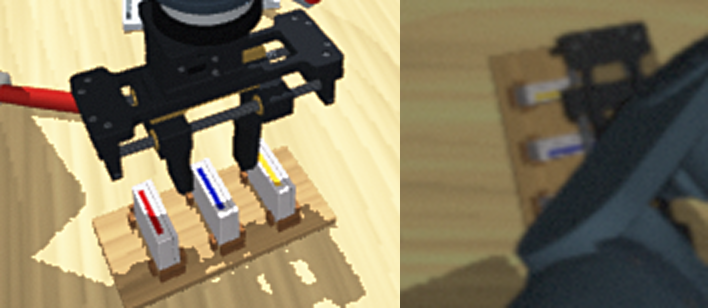

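The fingers straddle the blue pan with the red and yellow pans clear (side tips near (185,190) and (243,165), blue stripe between). Next I go down and close.

```bash
python3 -m inch '[{"tx":-0.04,"ty":0.09,"tz":-0.4,"twist":0.1,"fingers":40},{"tx":-0.04,"ty":0.09,"tz":-0.8,"twist":0.1,"fingers":40},{"tx":-0.04,"ty":0.09,"tz":-1.2,"twist":0.1,"fingers":40},{"tx":-0.04,"ty":0.09,"tz":-1.5,"twist":0.1,"fingers":40},{"tx":-0.04,"ty":0.09,"tz":-1.5,"twist":0.1,"fingers":40},{"tx":-0.04,"ty":0.09,"tz":-1.5,"twist":0.1,"fingers":10},{"tx":-0.04,"ty":0.09,"tz":-1.5,"twist":0.1,"fingers":10},{"tx":-0.04,"ty":0.09,"tz":-1.5,"twist":0.1,"fingers":10}]';python3 -m inch '[{"tx":0,"ty":0,"tz":0,"twist":0,"fingers":10},{"tx":0,"ty":0,"tz":0,"twist":0,"fingers":10},{"tx":0,"ty":0,"tz":0,"twist":0,"fingers":10},{"tx":0,"ty":0,"tz":0,"twist":0,"fingers":10},{"tx":0,"ty":0,"tz":0,"twist":0,"fingers":10},{"tx":0,"ty":0,"tz":0,"twist":0,"fingers":10},{"tx":0,"ty":0,"tz":0,"twist":0,"fingers":10},{"tx":0,"ty":0,"tz":0,"twist":0,"fingers":10}]'; python3 -c "
from h import *
where()"
```

```text
t: 2.6
eef_pos: [470.4, -364.4, 36.3]
tool_rot: [1.069, 1.291, -1.069]
force: [0.8, -0.5, 0.3]
opening: 0.205
t: 3.4
eef_pos: [470.5, -364.4, 36.3]
tool_rot: [1.069, 1.291, -1.069]
force: [-0.4, 0.1, 5.0]
opening: 0.178
t 3.4 p [ 470.47 -364.44   36.32] jaw 10.792397090070027 down -0.9999992947703157 F [-0.39  0.11  5.  ] op 15.721093593802317 q1,6 [-0.86 -1.05]
```

```bash
python3 -m inch '[{"tx":0,"ty":0,"tz":0.5,"twist":0,"fingers":10},{"tx":0,"ty":0,"tz":1.5,"twist":0,"fingers":10},{"tx":0,"ty":0,"tz":2.7,"twist":0,"fingers":10},{"tx":0,"ty":0.5,"tz":3.9,"twist":0,"fingers":10},{"tx":0,"ty":1.4,"tz":4.8,"twist":0.6,"fingers":10},{"tx":0,"ty":2.6,"tz":5.2,"twist":1.4,"fingers":10},{"tx":0,"ty":3.8,"tz":5.2,"twist":2.2,"fingers":10},{"tx":0,"ty":5,"tz":5.2,"twist":3,"fingers":10}]';python3 -m inch '[{"tx":0,"ty":1.2,"tz":0,"twist":0.8,"fingers":10},{"tx":0,"ty":2.4,"tz":0,"twist":1.6,"fingers":10},{"tx":0,"ty":3.6,"tz":0,"twist":2.4,"fingers":10},{"tx":0,"ty":4.8,"tz":0,"twist":3.2,"fingers":10},{"tx":0,"ty":6,"tz":0,"twist":4,"fingers":10},{"tx":0,"ty":7.2,"tz":0,"twist":4.8,"fingers":10},{"tx":0,"ty":8.4,"tz":0,"twist":5.6,"fingers":10},{"tx":0,"ty":9.6,"tz":0,"twist":6.4,"fingers":10}]'; python3 -c "
from h import *
go(450,348,90,82.9)"
```

```text
t: 4.2
eef_pos: [469.5, -212.7, 192.3]
tool_rot: [0.829, 1.407, -0.83]
force: [1.1, -0.0, -0.0]
opening: 0.174
t: 5.0
eef_pos: [469.1, 75.4, 191.7]
tool_rot: [0.309, 1.55, -0.31]
force: [0.2, -0.2, -1.0]
opening: 0.179
t 5.0 p [469.11  75.35 191.72] jaw 67.38357800240735 down -0.9999993392897011 F [ 0.22 -0.15 -0.99] op 15.75551386800288 q1,6 [-0.09 -1.27]
units [-0.64  9.09 -3.39] twist 2.5860703329321097 alt -27.41392966706789
```

```bash
python3 -m inch '[{"tx":-0.1,"ty":1.3,"tz":0,"twist":0.5,"fingers":10},{"tx":-0.2,"ty":2.6,"tz":0,"twist":1,"fingers":10},{"tx":-0.3,"ty":3.9,"tz":0,"twist":1.5,"fingers":10},{"tx":-0.4,"ty":5.2,"tz":0,"twist":2,"fingers":10},{"tx":-0.5,"ty":6.5,"tz":-0.8,"twist":2.6,"fingers":10},{"tx":-0.64,"ty":7.7,"tz":-1.6,"twist":2.6,"fingers":10},{"tx":-0.64,"ty":8.7,"tz":-2.5,"twist":2.6,"fingers":10},{"tx":-0.64,"ty":9.1,"tz":-3.4,"twist":2.6,"fingers":10}]';python3 -m inch '[{"tx":0,"ty":0,"tz":-0.4,"twist":0,"fingers":10},{"tx":0,"ty":0,"tz":-0.8,"twist":0,"fingers":10},{"tx":0,"ty":0,"tz":-1.2,"twist":0,"fingers":10},{"tx":0,"ty":0,"tz":-1.5,"twist":0,"fingers":10},{"tx":0,"ty":0,"tz":-1.7,"twist":0,"fingers":10},{"tx":0,"ty":0,"tz":-1.7,"twist":0,"fingers":10},{"tx":0,"ty":0,"tz":-1.7,"twist":0,"fingers":10},{"tx":0,"ty":0,"tz":-1.7,"twist":0,"fingers":10}]'; python3 -c "
from h import *
go(450,348,32.3,82.9)"
```

```text
t: 5.8
eef_pos: [449.9, 349.2, 88.9]
tool_rot: [0.097, 1.569, -0.097]
force: [0.3, -0.5, -1.5]
opening: 0.177
t: 6.6
eef_pos: [451.4, 347.1, 39.4]
tool_rot: [0.099, 1.567, -0.098]
force: [0.1, 0.5, -0.6]
opening: 0.177
t 6.6 p [451.41 347.1   39.41] jaw 82.78178917944449 down -0.9999992218521317 F [ 0.13  0.52 -0.64] op 15.57263823092888 q1,6 [ 0.45 -1.  ]
units [-0.05  0.03 -0.24] twist 0.019701803425922055 alt -29.98029819657408
```

```bash
python3 -m inch '[{"tx":0,"ty":0,"tz":-0.06,"twist":0,"fingers":10},{"tx":0,"ty":0,"tz":-0.12,"twist":0,"fingers":10},{"tx":0,"ty":0,"tz":-0.17,"twist":0,"fingers":10},{"tx":0,"ty":0,"tz":-0.2,"twist":0,"fingers":10},{"tx":0,"ty":0,"tz":-0.22,"twist":0,"fingers":10},{"tx":0,"ty":0,"tz":-0.23,"twist":0,"fingers":10},{"tx":0,"ty":0,"tz":-0.23,"twist":0,"fingers":10},{"tx":0,"ty":0,"tz":-0.23,"twist":0,"fingers":10}]'
```

```text
t: 7.4
eef_pos: [450.8, 347.0, 32.3]
tool_rot: [0.099, 1.569, -0.099]
force: [-2.8, -0.6, 5.1]
opening: 0.183
```

Contact is at 5 N. I release, raise, then tip the pan with the +y finger.

```bash
python3 -m inch '[{"tx":0,"ty":0,"tz":0,"twist":0,"fingers":20},{"tx":0,"ty":0,"tz":0,"twist":0,"fingers":30},{"tx":0,"ty":0,"tz":0,"twist":0,"fingers":45},{"tx":0,"ty":0,"tz":0,"twist":0,"fingers":60},{"tx":0,"ty":0,"tz":0,"twist":0,"fingers":80},{"tx":0,"ty":0,"tz":0,"twist":0,"fingers":80},{"tx":0,"ty":0,"tz":0.4,"twist":0,"fingers":80},{"tx":0,"ty":0,"tz":0.7,"twist":0,"fingers":80}]'; python3 -m inch '[{"tx":0,"ty":0,"tz":0,"twist":0,"fingers":80},{"tx":0,"ty":0,"tz":0,"twist":0,"fingers":80},{"tx":0,"ty":0,"tz":0,"twist":0,"fingers":80},{"tx":-0.04,"ty":-0.3,"tz":0,"twist":0,"fingers":80},{"tx":-0.07,"ty":-0.6,"tz":0,"twist":0,"fingers":80},{"tx":-0.1,"ty":-0.8,"tz":0,"twist":0,"fingers":80},{"tx":-0.11,"ty":-0.9,"tz":0,"twist":0,"fingers":80},{"tx":-0.11,"ty":-0.9,"tz":0,"twist":0,"fingers":80}]'; python3 -c "
from h import *
where()
s=bot.snapshot('side');t=bot.snapshot('top')
x=[cv2.resize(i[:,:,::-1],(400,300),interpolation=2) for i in (s[120:220,110:250],t[190:310,70:220])]
cv2.imwrite('pics/c3.png',np.hstack(x))"
```

```text
t: 8.2
eef_pos: [451.0, 347.0, 53.8]
tool_rot: [0.099, 1.568, -0.099]
force: [-0.7, -0.1, -0.7]
opening: 0.839
t: 9.0
eef_pos: [447.6, 319.3, 52.8]
tool_rot: [0.099, 1.569, -0.1]
force: [-0.9, -0.4, -0.1]
opening: 0.904
t 9.0 p [447.57 319.33  52.8 ] jaw 82.7374515089336 down -0.9999999776177347 F [-0.87 -0.43 -0.12] op 79.6140299850988 q1,6 [ 0.4  -1.04]
```

View pics/c3.png

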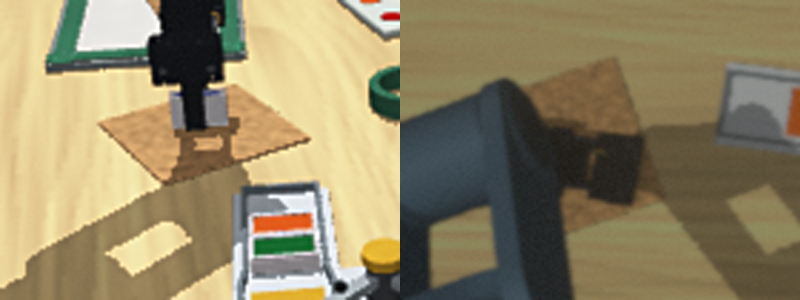

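The pan stands upright between the fingers on the mat, back towards −y. Next I push the last part.

```bash
python3 -m inch '[{"tx":-0.01,"ty":-0.1,"tz":0,"twist":0,"fingers":80},{"tx":-0.02,"ty":-0.2,"tz":0,"twist":0,"fingers":80},{"tx":-0.04,"ty":-0.3,"tz":0,"twist":0,"fingers":80},{"tx":-0.05,"ty":-0.4,"tz":0,"twist":0,"fingers":80},{"tx":-0.06,"ty":-0.5,"tz":0,"twist":0,"fingers":80},{"tx":-0.07,"ty":-0.6,"tz":0,"twist":0,"fingers":80},{"tx":-0.08,"ty":-0.68,"tz":0,"twist":0,"fingers":80},{"tx":-0.08,"ty":-0.68,"tz":0,"twist":0,"fingers":80}]'; python3 -c "
from h import *
where()
s=bot.snapshot('side')
cv2.imwrite('pics/c4.png',cv2.resize(s[120:220,110:250,::-1],(560,400),interpolation=2))"
```

```text
t: 9.9
eef_pos: [445.1, 299.2, 52.8]
tool_rot: [0.099, 1.569, -0.099]
force: [0.1, -0.2, -0.1]
opening: 0.911
t 9.9 p [445.09 299.21  52.76] jaw 82.76975139725157 down -0.9999999681744361 F [ 0.13 -0.23 -0.05] op 80.2193084788446 q1,6 [ 0.37 -1.07]
```

View pics/c4.png

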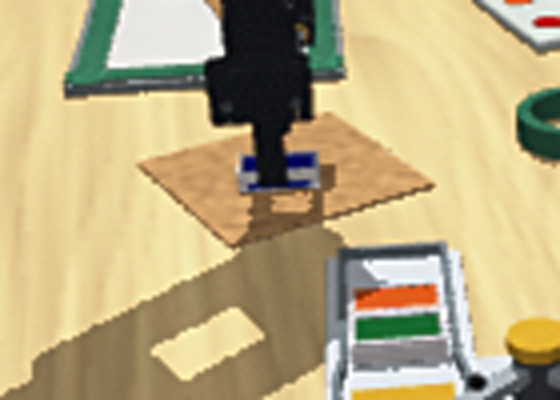

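The blue paint is up and the pan lies flat on the mat (about (278,170) in the crop). I raise to clear the view and measure it.

```bash
python3 -m inch '[{"tx":0,"ty":0.3,"tz":0.6,"twist":0,"fingers":80},{"tx":0,"ty":0.6,"tz":1.5,"twist":0,"fingers":80},{"tx":0,"ty":0.6,"tz":2.5,"twist":0,"fingers":80},{"tx":0,"ty":0.6,"tz":3.3,"twist":0,"fingers":80},{"tx":0,"ty":0.6,"tz":3.3,"twist":0,"fingers":80},{"tx":0,"ty":0.6,"tz":3.3,"twist":0,"fingers":80},{"tx":0,"ty":0.6,"tz":3.3,"twist":0,"fingers":80},{"tx":0,"ty":0.6,"tz":3.3,"twist":0,"fingers":80}]'; python3 -c "
from h import *
where()
s=bot.snapshot('side');c=(110,120,250,220)
for c,N,ax,L,bx in blobs(s,(105,110,30),(130,255,255),c)[:2]:
    print('paint',c,N,plane('side',c,20),[plane('side',q,20)[:2] for q in bx])
# white pan outline incl. body
h=cv2.cvtColor(s,cv2.COLOR_RGB2HSV);print(h[155:175:2,165:200:2,1])
cv2.imwrite('pics/c5.png',cv2.resize(s[120:220,110:250,::-1],(560,400),interpolation=2))"
```

```text
t: 10.75
eef_pos: [444.3, 317.1, 150.2]
tool_rot: [0.098, 1.571, -0.1]
force: [-0.2, 0.2, -0.1]
opening: 0.912
t 10.75 p [444.27 317.12 150.19] jaw 82.78051176762257 down -0.999996051765675 F [-0.16  0.2  -0.07] op 80.32062456555265 q1,6 [ 0.4  -1.04]
paint [179.   160.17] 59 [445.03 320.28  20.  ] [array([421.6 , 334.67]), array([473.16, 329.86]), array([471.08, 306.14]), array([420.39, 311.04])]
paint [179.91 165.74] 23 [443.83 280.67  20.  ] [array([421.28, 288.19]), array([462.05, 284.65]), array([461.22, 274.16]), array([420.76, 277.74])]
[[122 126 127 125 126 124 124 123 129 128 130 128 132 124 128 128 124 124]
 [124 125 127 126 124 125 123 128  97  92  64  60  88 127 121 125 123 123]
 [128 126  70  97 163 185 190 210 224 234 252 235  54 131 124 124 126 126]
 [126 131  53 241 255 255 233 237 225 213 177 173  35 129 126 124 125 123]
 [126 129  33   6  11  11   9   8   9  13  13   5  20 132 123 123 126 125]
 [124 128  79   6   8  48 103 110 114 164 169  87   6 137 133 125 126 126]
 [122 127 106  18 111  40  24  72  82 112 119 125 111 133 131 125 124 126]
 [126 124 128 141 137 140 138 137 137 136 130 133 130 130 130 129 124 126]
 [126 123 120 135 130 131 129 133 132 133 133 133 135 133 133 123 125 130]
 [126 126 125 124 131 126 137 126 122 122 124 127 134 131 135 123 109  92]]
```

View pics/c5.png

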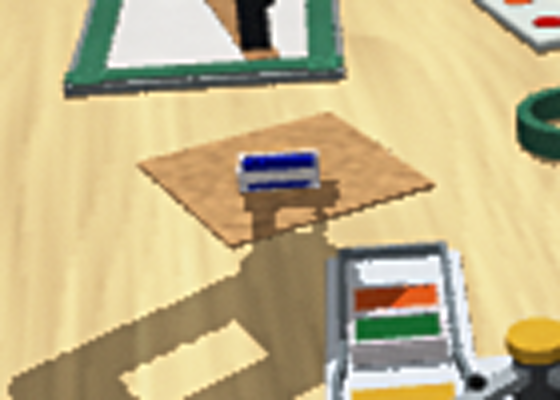

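Pan at about (446,320), yaw about −5.5°, height consistent with a 16 mm slab. Next I grasp it by its long sides.

```bash
python3 -m inch '[{"tx":0.05,"ty":0.1,"tz":-1,"twist":0,"fingers":64},{"tx":0.05,"ty":0.1,"tz":-2,"twist":0,"fingers":64},{"tx":0.05,"ty":0.1,"tz":-3,"twist":0,"fingers":64},{"tx":0.05,"ty":0.1,"tz":-3.6,"twist":0,"fingers":64},{"tx":0.05,"ty":0.1,"tz":-4,"twist":0,"fingers":64},{"tx":0.05,"ty":0.1,"tz":-4.15,"twist":0,"fingers":64},{"tx":0.05,"ty":0.1,"tz":-4.15,"twist":0,"fingers":64},{"tx":0.05,"ty":0.1,"tz":-4.15,"twist":0,"fingers":64}]'; python3 -c "
from h import *
where()"
```

```text
t: 11.6
eef_pos: [447.4, 320.9, 28.1]
tool_rot: [0.099, 1.567, -0.098]
force: [-0.8, -0.6, -0.2]
opening: 0.734
t 11.6 p [447.36 320.85  28.15] jaw 82.79008802991791 down -0.9999989332110056 F [-0.79 -0.64 -0.15] op 64.62915317353236 q1,6 [ 0.41 -1.04]
```

```bash
python3 -m inch '[{"tx":0,"ty":0,"tz":0,"twist":0,"fingers":50},{"tx":0,"ty":0,"tz":0,"twist":0,"fingers":44},{"tx":0,"ty":0,"tz":0,"twist":0,"fingers":40},{"tx":0,"ty":0,"tz":0,"twist":0,"fingers":36},{"tx":0,"ty":0,"tz":0,"twist":0,"fingers":30},{"tx":0,"ty":0,"tz":0,"twist":0,"fingers":30},{"tx":0,"ty":0,"tz":0,"twist":0,"fingers":30},{"tx":0,"ty":0,"tz":0,"twist":0,"fingers":30}]'; python3 -c "
from h import *
go(484.5,-17.3,130,82.9)"
```

```text
t: 12.4
eef_pos: [446.9, 320.7, 27.6]
tool_rot: [0.099, 1.568, -0.099]
force: [-1.0, -1.1, 5.3]
opening: 0.401
t 12.4 p [446.86 320.67  27.63] jaw 82.79136101454695 down -0.9999999217559624 F [-1.02 -1.15  5.3 ] op 35.29931937708922 q1,6 [ 0.41 -1.04]
units [  1.25 -11.27   3.41] twist 0.018106497575511565 alt -29.981893502424487
```

```bash
python3 -m inch '[{"tx":0,"ty":0,"tz":0.4,"twist":0,"fingers":30},{"tx":0,"ty":0,"tz":1.2,"twist":0,"fingers":30},{"tx":0,"ty":-0.3,"tz":2.2,"twist":0,"fingers":30},{"tx":0.1,"ty":-1.1,"tz":3,"twist":0,"fingers":30},{"tx":0.3,"ty":-2.2,"tz":3.5,"twist":0,"fingers":30},{"tx":0.4,"ty":-3.4,"tz":3.5,"twist":0,"fingers":30},{"tx":0.5,"ty":-4.6,"tz":3.5,"twist":0,"fingers":30},{"tx":0.6,"ty":-5.8,"tz":3.5,"twist":0,"fingers":30}]';python3 -m inch '[{"tx":0.1,"ty":-1.2,"tz":0,"twist":0,"fingers":30},{"tx":0.3,"ty":-2.3,"tz":0,"twist":0,"fingers":30},{"tx":0.4,"ty":-3.4,"tz":0,"twist":0,"fingers":30},{"tx":0.5,"ty":-4.5,"tz":0,"twist":0,"fingers":30},{"tx":0.6,"ty":-5.2,"tz":0,"twist":0,"fingers":30},{"tx":0.65,"ty":-5.4,"tz":-0.5,"twist":0,"fingers":30},{"tx":0.65,"ty":-5.4,"tz":-1,"twist":0,"fingers":30},{"tx":0.65,"ty":-5.4,"tz":-1,"twist":0,"fingers":30}]'; python3 -c "
from h import *
go(485,-17.7,60,82.9)"
```

```text
t: 13.2
eef_pos: [464.5, 145.3, 132.9]
tool_rot: [0.099, 1.568, -0.098]
force: [1.0, -1.0, -0.8]
opening: 0.405
t: 14.0
eef_pos: [482.5, -15.4, 100.9]
tool_rot: [0.1, 1.572, -0.099]
force: [-0.8, -0.1, -0.8]
opening: 0.405
t 14.0 p [482.54 -15.44 100.88] jaw 82.73513544482886 down -0.999992513620748 F [-0.82 -0.07 -0.79] op 35.65607212627762 q1,6 [-0.28 -1.72]
units [ 0.08 -0.08 -1.36] twist 0.027477425861860638 alt -29.97252257413814
```

```bash
python3 -m inch '[{"tx":0.08,"ty":-0.08,"tz":-0.3,"twist":0,"fingers":30},{"tx":0.08,"ty":-0.08,"tz":-0.7,"twist":0,"fingers":30},{"tx":0.08,"ty":-0.08,"tz":-1.1,"twist":0,"fingers":30},{"tx":0.08,"ty":-0.08,"tz":-1.4,"twist":0,"fingers":30},{"tx":0.08,"ty":-0.08,"tz":-1.7,"twist":0,"fingers":30},{"tx":0.08,"ty":-0.08,"tz":-1.8,"twist":0,"fingers":30},{"tx":0.08,"ty":-0.08,"tz":-1.8,"twist":0,"fingers":30},{"tx":0.08,"ty":-0.08,"tz":-1.8,"twist":0,"fingers":30}]'; python3 -c "
from h import *
go(485,-17.7,33.6,82.9)
s=bot.snapshot('side')
cv2.imwrite('pics/c6.png',cv2.resize(s[150:260,160:320,::-1],(800,550),interpolation=2))"
```

```text
t: 14.8
eef_pos: [486.8, -17.9, 48.5]
tool_rot: [0.099, 1.568, -0.099]
force: [-0.2, 0.2, -1.1]
opening: 0.407
t 14.8 p [486.83 -17.9   48.52] jaw 82.79066693719267 down -0.99999993383812 F [-0.24  0.2  -1.12] op 35.82991738104238 q1,6 [-0.28 -1.73]
units [-0.06  0.01 -0.5 ] twist 0.018222177134556244 alt -29.981777822865443
```

View pics/c6.png

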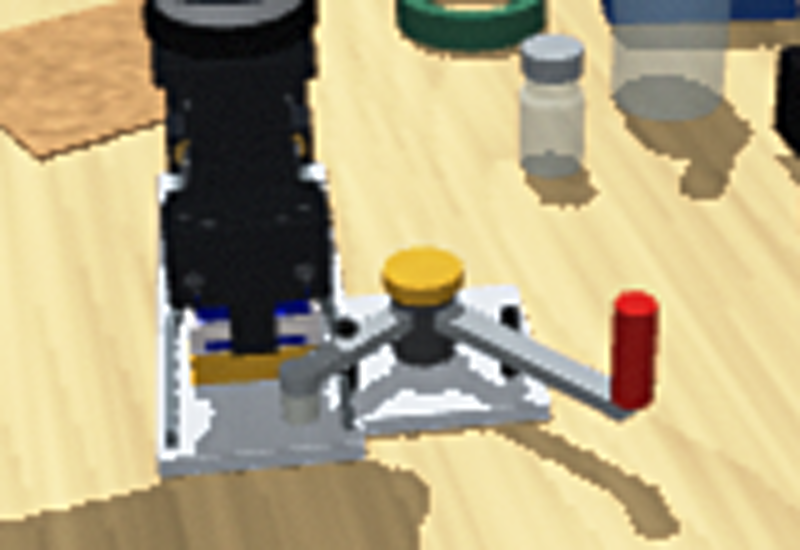

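The pan hangs level between the guide walls (pan 190–330, walls about 182–340 in the crop), and the nose is clear.

```bash
python3 -m inch '[{"tx":-0.03,"ty":0,"tz":-0.15,"twist":0,"fingers":30},{"tx":-0.03,"ty":0,"tz":-0.3,"twist":0,"fingers":30},{"tx":-0.03,"ty":0,"tz":-0.38,"twist":0,"fingers":30},{"tx":-0.03,"ty":0,"tz":-0.42,"twist":0,"fingers":30},{"tx":-0.03,"ty":0,"tz":-0.45,"twist":0,"fingers":30},{"tx":-0.03,"ty":0,"tz":-0.47,"twist":0,"fingers":30},{"tx":-0.03,"ty":0,"tz":-0.47,"twist":0,"fingers":30},{"tx":-0.03,"ty":0,"tz":-0.47,"twist":0,"fingers":30}]'
```

```text
t: 15.65
eef_pos: [485.7, -17.9, 34.3]
tool_rot: [0.099, 1.568, -0.099]
force: [0.4, -0.3, -0.7]
opening: 0.407
```

```bash
python3 -m inch '[{"tx":0,"ty":0,"tz":-0.02,"twist":0,"fingers":30},{"tx":0,"ty":0,"tz":-0.03,"twist":0,"fingers":30},{"tx":0,"ty":0,"tz":-0.04,"twist":0,"fingers":30},{"tx":0,"ty":0,"tz":-0.04,"twist":0,"fingers":30},{"tx":0,"ty":0,"tz":-0.04,"twist":0,"fingers":30},{"tx":0,"ty":0,"tz":-0.04,"twist":0,"fingers":30},{"tx":0,"ty":0,"tz":-0.04,"twist":0,"fingers":30},{"tx":0,"ty":0,"tz":-0.04,"twist":0,"fingers":30}]'
```

```text
t: 16.45
eef_pos: [485.8, -17.9, 33.6]
tool_rot: [0.099, 1.568, -0.099]
force: [-3.4, -0.1, 7.2]
opening: 0.402
```

Seated (7 N upward). I open narrowly and lift straight up.

```bash
python3 -m inch '[{"tx":0,"ty":0,"tz":0,"twist":0,"fingers":38},{"tx":0,"ty":0,"tz":0,"twist":0,"fingers":42},{"tx":0,"ty":0,"tz":0,"twist":0,"fingers":46},{"tx":0,"ty":0,"tz":0,"twist":0,"fingers":46},{"tx":0,"ty":0,"tz":0,"twist":0,"fingers":46},{"tx":0,"ty":0,"tz":0.3,"twist":0,"fingers":46},{"tx":0,"ty":0,"tz":0.7,"twist":0,"fingers":46},{"tx":0,"ty":0,"tz":1.2,"twist":0,"fingers":46}]';python3 -m inch '[{"tx":0,"ty":0,"tz":1,"twist":0,"fingers":46},{"tx":0,"ty":0,"tz":2,"twist":0,"fingers":46},{"tx":0,"ty":0,"tz":3,"twist":0,"fingers":46},{"tx":0,"ty":0,"tz":4,"twist":0,"fingers":46},{"tx":0,"ty":0,"tz":4.4,"twist":0,"fingers":46},{"tx":0,"ty":0,"tz":4.4,"twist":0,"fingers":46},{"tx":0,"ty":0,"tz":4.4,"twist":0,"fingers":46},{"tx":0,"ty":0,"tz":4.4,"twist":0,"fingers":46}]'; python3 -c "
from h import *
go(630.5,-136.5,180,-57+90)
s=bot.snapshot('side')
for c,N,ax,L,bx in blobs(s,(105,110,30),(130,255,255),(190,195,240,240))[:2]:
    print('paint',c,N,plane('side',c,26),[plane('side',q,26)[:2] for q in bx])
cv2.imwrite('pics/c7.png',cv2.resize(s[150:260,160:320,::-1],(800,550),interpolation=2))"
```

```text
t: 17.25
eef_pos: [485.6, -17.8, 69.9]
tool_rot: [0.099, 1.569, -0.099]
force: [-0.1, -0.5, 0.4]
opening: 0.523
t: 18.05
eef_pos: [484.6, -17.6, 199.3]
tool_rot: [0.099, 1.571, -0.098]
force: [0.4, -0.3, 0.1]
opening: 0.523
t 18.05 p [484.65 -17.57 199.35] jaw 82.7855603735043 down -0.9999955919702432 F [ 0.38 -0.34  0.14] op 46.037680152181956 q1,6 [-0.28 -1.73]
units [ 4.86 -3.96 -0.64] twist -8.29759339558405 alt 21.702406604415955
paint [209.71 215.62] 136 [483.73 -18.57  26.  ] [array([459.95,  -1.96]), array([511.87,  -9.19]), array([508.02, -34.75]), array([457.35, -27.51])]
paint [208.44 223.64] 25 [475.51 -50.68  26.  ] [array([459.27, -44.9 ]), array([490.78, -48.8 ]), array([489.87, -55.81]), array([458.58, -51.9 ])]
```

View pics/c7.png

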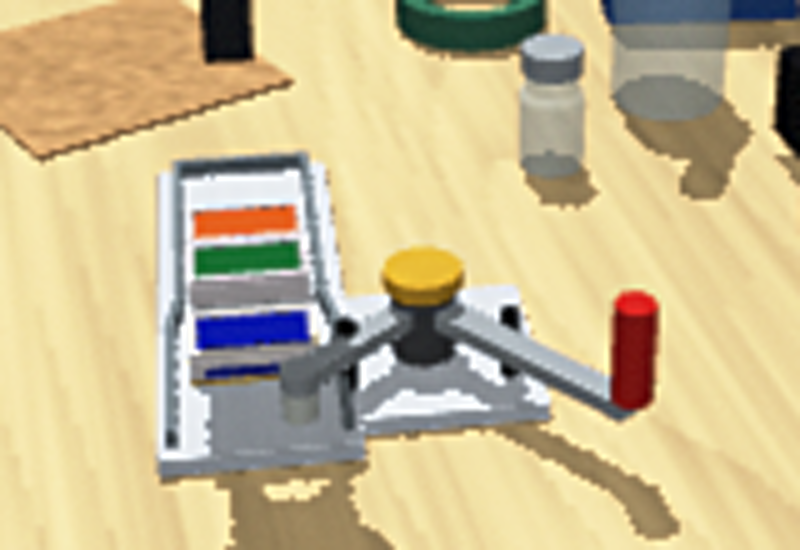

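Step 2 holds: pan centre is within about 1 mm of the bay's middle, flat, and the lever at rest. Now the knob.

```bash
python3 -m inch '[{"tx":0.9,"ty":-0.7,"tz":0,"twist":-1.3,"fingers":38},{"tx":1.8,"ty":-1.4,"tz":0,"twist":-2.6,"fingers":38},{"tx":2.7,"ty":-2.1,"tz":0,"twist":-3.9,"fingers":38},{"tx":3.6,"ty":-2.8,"tz":0,"twist":-5.2,"fingers":38},{"tx":4.5,"ty":-3.5,"tz":0,"twist":-6.5,"fingers":38},{"tx":4.88,"ty":-3.97,"tz":-0.3,"twist":-7.8,"fingers":38},{"tx":4.88,"ty":-3.97,"tz":-1,"twist":-8.3,"fingers":38},{"tx":4.88,"ty":-3.97,"tz":-2,"twist":-8.3,"fingers":38}]';python3 -m inch '[{"tx":0,"ty":0,"tz":0,"twist":0,"fingers":38},{"tx":0,"ty":0,"tz":0,"twist":0,"fingers":38},{"tx":0,"ty":0,"tz":0,"twist":0,"fingers":38},{"tx":0,"ty":0,"tz":0,"twist":0,"fingers":38},{"tx":0,"ty":0,"tz":0,"twist":0,"fingers":38},{"tx":0,"ty":0,"tz":0,"twist":0,"fingers":38},{"tx":0,"ty":0,"tz":0,"twist":0,"fingers":38},{"tx":0,"ty":0,"tz":0,"twist":0,"fingers":38}]'; python3 -c "
from h import *
go(631.5,-137,66,33)
s=bot.snapshot('side')
cv2.imwrite('pics/c8.png',cv2.resize(s[130:270,200:370,::-1],(680,560),interpolation=2))"
```

```text
t: 18.9
eef_pos: [632.8, -137.9, 140.0]
tool_rot: [0.777, 1.426, -0.777]
force: [0.0, 0.8, -1.1]
opening: 0.433
t: 19.7
eef_pos: [632.1, -136.9, 141.2]
tool_rot: [0.776, 1.428, -0.775]
force: [-0.1, 0.2, 1.7]
opening: 0.43
t 19.7 p [ 632.09 -136.93  141.2 ] jaw 32.989285728542434 down -0.99999998351684 F [-0.13  0.17  1.69] op 37.92488829405245 q1,6 [-0.4  -0.97]
units [-0.02 -0.   -2.51] twist 0.001785711909595496 alt -29.998214288090406
```

View pics/c8.png

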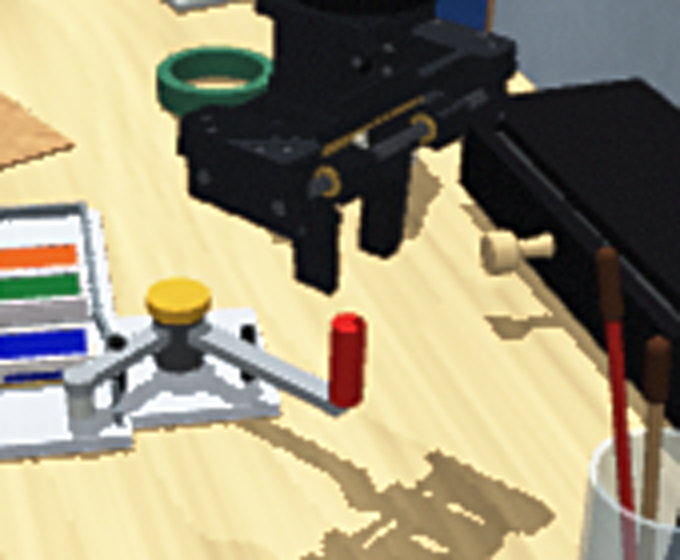

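The finger pair is lined up over the knob, about 33° to the arm. I check the body clearance to the black box before descending.

```bash
python3 -c "
from h import *
for uv in ((325,197),(490,198),(398,205),(407,215),(570,240)):
  for z in (60,100): print(uv,z,plane('top',np.array(uv)/1.5625,z))
print('side box front top/bottom', plane('side',(292.5/1.5625*0+200+465/4,130+120/4),100),plane('side',(200+465/4,130+180/4),0))
j=np.radians(33);a=np.array([np.cos(j),np.sin(j)]);b=np.array([-a[1],a[0]])
for u in(93.5,-93.5):
  for v in(37.5,-37.5): print(np.array([632,-137])+u*a+v*b)
print(plane('side',(287.5,195.5),122))
"
```

```text
(325, 197) 60 [795.15 122.79  60.  ]
(325, 197) 100 [783.04 118.6  100.  ]
(490, 198) 60 [ 797.52 -169.1    60.  ]
(490, 198) 100 [ 785.32 -162.85  100.  ]
(398, 205) 60 [782.44  -6.37  60.  ]
(398, 205) 100 [770.78  -5.94 100.  ]
(407, 215) 60 [764.53 -22.43  60.  ]
(407, 215) 100 [753.5  -21.43 100.  ]
(570, 240) 60 [ 723.45 -309.26   60.  ]
(570, 240) 100 [ 713.9  -297.99  100.  ]
side box front top/bottom [779.52  55.45 100.  ] [828.66 153.49   0.  ]
[689.99 -54.63]
[ 730.84 -117.53]
[ 533.16 -156.47]
[ 574.01 -219.37]
[ 634.02 -132.42  122.  ]
```

```bash
python3 -m inch '[{"tx":0,"ty":0,"tz":-0.5,"twist":0,"fingers":38},{"tx":0,"ty":0,"tz":-1,"twist":0,"fingers":38},{"tx":0,"ty":0,"tz":-1.4,"twist":0,"fingers":38},{"tx":0,"ty":0,"tz":-1.8,"twist":0,"fingers":38},{"tx":0,"ty":0,"tz":-2.2,"twist":0,"fingers":38},{"tx":0,"ty":0,"tz":-2.5,"twist":0,"fingers":38},{"tx":0,"ty":0,"tz":-2.5,"twist":0,"fingers":38},{"tx":0,"ty":0,"tz":-2.5,"twist":0,"fingers":38}]'
cat >> h.py <<'E'
P=np.array([563.8,-33.]);RAD=125
def arc(a0,steps):
    """relative rows (units) from tool angle a0 (deg, about pivot) clockwise by each step (deg)"""
    f=lambda a:P+RAD*np.array([np.cos(np.radians(a)),np.sin(np.radians(a))])
    for s in steps: print(s,(f(a0-s)-f(a0))/30,"twist",-s/6)
def feel():
    s=where();d=s["eef_pos"][:2]-P;r=np.hypot(*d);a=np.degrees(np.arctan2(d[1],d[0]))
    t=np.array([d[1],-d[0]])/r; print("ang",a,"turned",-57-a,"rad",np.radians(-57-a),"r",r,"push",-s["force"][:2]@t,"radial",s["force"][:2]@d/r)
E
python3 -c "
from h import *
feel(); arc(-57,[2.5,5,7.5,10,12.5,15,17.5,20])
arc(-77,[2.5,5,7.5,10,12.5,15,17.5,20]);arc(-97,[2.5,5,7.5,10,12.5,15,17.5,20]);arc(-117,[2,4,6,8,10,12,14,16])"
```

```text
t: 20.55
eef_pos: [632.1, -137.0, 65.9]
tool_rot: [0.776, 1.428, -0.776]
force: [-0.4, -0.8, 1.0]
opening: 0.429
t 20.55 p [ 632.15 -137.     65.93] jaw 32.987011065925714 down -0.9999999929621564 F [-0.39 -0.84  0.98] op 37.83835869116189 q1,6 [-0.4  -0.97]
ang -56.68708038890263 turned -0.3129196110973709 rad -0.005461477507709308 r 124.44442122650867 push -0.7823507194407107 radial 0.4884095029622126
2.5 [-0.15 -0.1 ] twist -0.4166666666666667
5 [-0.31 -0.18] twist -0.8333333333333334
7.5 [-0.48 -0.27] twist -1.25
10 [-0.64 -0.34] twist -1.6666666666666667
12.5 [-0.81 -0.41] twist -2.0833333333333335
15 [-0.98 -0.47] twist -2.5
17.5 [-1.16 -0.52] twist -2.9166666666666665
20 [-1.33 -0.57] twist -3.3333333333333335
2.5 [-0.18 -0.04] twist -0.4166666666666667
5 [-0.36 -0.07] twist -0.8333333333333334
7.5 [-0.54 -0.09] twist -1.25
10 [-0.72 -0.1 ] twist -1.6666666666666667
12.5 [-0.9  -0.11] twist -2.0833333333333335
15 [-1.08 -0.1 ] twist -2.5
17.5 [-1.26 -0.09] twist -2.9166666666666665
20 [-1.45 -0.08] twist -3.3333333333333335
2.5 [-0.18  0.03] twist -0.4166666666666667
5 [-0.36  0.06] twist -0.8333333333333334
7.5 [-0.54  0.1 ] twist -1.25
10 [-0.71  0.15] twist -1.6666666666666667
12.5 [-0.88  0.21] twist -2.0833333333333335
15 [-1.05  0.27] twist -2.5
17.5 [-1.22  0.34] twist -2.9166666666666665
20 [-1.38  0.42] twist -3.3333333333333335
2 [-0.13  0.07] twist -0.3333333333333333
4 [-0.25  0.14] twist -0.6666666666666666
6 [-0.38  0.22] twist -1.0
8 [-0.5  0.3] twist -1.3333333333333333
10 [-0.62  0.38] twist -1.6666666666666667
12 [-0.73  0.47] twist -2.0
14 [-0.84  0.57] twist -2.3333333333333335
16 [-0.95  0.67] twist -2.6666666666666665
```

```bash
python3 -m inch '[{"tx":-0.15,"ty":-0.1,"tz":0,"twist":-0.42,"fingers":38},{"tx":-0.31,"ty":-0.18,"tz":0,"twist":-0.83,"fingers":38},{"tx":-0.48,"ty":-0.27,"tz":0,"twist":-1.25,"fingers":38},{"tx":-0.64,"ty":-0.34,"tz":0,"twist":-1.67,"fingers":38},{"tx":-0.81,"ty":-0.41,"tz":0,"twist":-2.08,"fingers":38},{"tx":-0.98,"ty":-0.47,"tz":0,"twist":-2.5,"fingers":38},{"tx":-1.16,"ty":-0.52,"tz":0,"twist":-2.92,"fingers":38},{"tx":-1.33,"ty":-0.57,"tz":0,"twist":-3.33,"fingers":38}]'>/dev/null; python3 -c "
from h import *
feel()";  python3 -m inch '[{"tx":-0.18,"ty":-0.04,"tz":0,"twist":-0.42,"fingers":38},{"tx":-0.36,"ty":-0.07,"tz":0,"twist":-0.83,"fingers":38},{"tx":-0.54,"ty":-0.09,"tz":0,"twist":-1.25,"fingers":38},{"tx":-0.72,"ty":-0.1,"tz":0,"twist":-1.67,"fingers":38},{"tx":-0.9,"ty":-0.11,"tz":0,"twist":-2.08,"fingers":38},{"tx":-1.08,"ty":-0.1,"tz":0,"twist":-2.5,"fingers":38},{"tx":-1.26,"ty":-0.09,"tz":0,"twist":-2.92,"fingers":38},{"tx":-1.45,"ty":-0.08,"tz":0,"twist":-3.33,"fingers":38}]'>/dev/null; python3 -c "
from h import *
feel()"
```

```text
t 21.35 p [ 593.21 -153.99   67.11] jaw 12.906780336520004 down -0.9999955908962173 F [ 2.22  3.21 -1.34] op 38.00867031883158 q1,6 [-0.45 -0.67]
ang -76.34009855523534 turned 19.340098555235343 rad 0.3375483974490551 r 124.5149714109205 push 2.915117046725529 radial -2.592943591534943
t 22.15 p [ 550.4  -156.51   67.32] jaw -7.076352693564622 down -0.9999893420125094 F [ 4.93  1.92 -1.81] op 38.14896876859337 q1,6 [-0.49 -0.36]
ang -96.19264015248268 turned 39.19264015248268 rad 0.6840406132101552 r 124.23678292123653 push 4.689806828508457 radial -2.4384776514868016
```

```bash
python3 -m inch '[{"tx":-0.18,"ty":0.03,"tz":0,"twist":-0.42,"fingers":38},{"tx":-0.36,"ty":0.06,"tz":0,"twist":-0.83,"fingers":38},{"tx":-0.54,"ty":0.1,"tz":0,"twist":-1.25,"fingers":38},{"tx":-0.71,"ty":0.15,"tz":0,"twist":-1.67,"fingers":38},{"tx":-0.88,"ty":0.21,"tz":0,"twist":-2.08,"fingers":38},{"tx":-1.05,"ty":0.27,"tz":0,"twist":-2.5,"fingers":38},{"tx":-1.22,"ty":0.34,"tz":0,"twist":-2.92,"fingers":38},{"tx":-1.38,"ty":0.42,"tz":0,"twist":-3.33,"fingers":38}]'>/dev/null; python3 -c "
from h import *
feel()";  python3 -m inch '[{"tx":-0.07,"ty":0.03,"tz":0,"twist":-0.17,"fingers":38},{"tx":-0.13,"ty":0.07,"tz":0,"twist":-0.33,"fingers":38},{"tx":-0.19,"ty":0.1,"tz":0,"twist":-0.5,"fingers":38},{"tx":-0.25,"ty":0.14,"tz":0,"twist":-0.67,"fingers":38},{"tx":-0.31,"ty":0.18,"tz":0,"twist":-0.83,"fingers":38},{"tx":-0.38,"ty":0.22,"tz":0,"twist":-1,"fingers":38},{"tx":-0.5,"ty":0.3,"tz":0,"twist":-1.33,"fingers":38},{"tx":-0.62,"ty":0.38,"tz":0,"twist":-1.67,"fingers":38}]'>/dev/null; python3 -c "
from h import *
feel(); arc(-127,[2,4,6,8])"
```

```text
t 22.95 p [ 509.98 -144.69   67.77] jaw -27.066649101544886 down -0.9999733914147724 F [ 8.59 -0.51 -3.84] op 37.67725992966059 q1,6 [-0.5  -0.03]
ang -115.72820984852247 turned 58.72820984852247 rad 1.0250006256588773 r 123.98193569410836 push 7.957248242933615 radial -3.264012939077361
t 23.75 p [ 491.91 -133.9    67.93] jaw -37.073899240724685 down -0.9999635007713032 F [ 9.06 -2.3  -4.02] op 37.8687230658856 q1,6 [-0.5   0.15]
ang -125.468282782901 turned 68.468282782901 rad 1.1949969677481684 r 123.8909135412661 push 8.714037554796064 radial -3.387105760912806
2 [-0.11  0.09] twist -0.3333333333333333
4 [-0.23  0.18] twist -0.6666666666666666
6 [-0.33  0.28] twist -1.0
8 [-0.44  0.38] twist -1.3333333333333333
```

```bash
python3 -m inch '[{"tx":-0.06,"ty":0.04,"tz":0,"twist":-0.17,"fingers":38},{"tx":-0.11,"ty":0.09,"tz":0,"twist":-0.33,"fingers":38},{"tx":-0.17,"ty":0.13,"tz":0,"twist":-0.5,"fingers":38},{"tx":-0.23,"ty":0.18,"tz":0,"twist":-0.67,"fingers":38},{"tx":-0.28,"ty":0.23,"tz":0,"twist":-0.83,"fingers":38},{"tx":-0.33,"ty":0.28,"tz":0,"twist":-1,"fingers":38},{"tx":-0.39,"ty":0.33,"tz":0,"twist":-1.17,"fingers":38},{"tx":-0.44,"ty":0.38,"tz":0,"twist":-1.33,"fingers":38}]'>/dev/null; python3 -c "
from h import *
feel(); arc(-135,[1,2,3,4,5,6])"
```

```text
t 24.55 p [ 478.89 -122.97   68.06] jaw -45.00708812352537 down -0.999957755853131 F [ 7.64 -3.44 -5.27] op 38.15593078671405 q1,6 [-0.49  0.29]
ang -133.3435891794644 turned 76.3435891794644 rad 1.33244699397157 r 123.70718310228597 push 7.914937506254109 radial -2.7397812012313016
1 [-0.05  0.05] twist -0.16666666666666666
2 [-0.1  0.1] twist -0.3333333333333333
3 [-0.15  0.16] twist -0.5
4 [-0.2   0.21] twist -0.6666666666666666
5 [-0.25  0.27] twist -0.8333333333333334
6 [-0.29  0.32] twist -1.0
```

```bash
python3 -m inch '[{"tx":-0.03,"ty":0.03,"tz":0,"twist":-0.1,"fingers":38},{"tx":-0.05,"ty":0.05,"tz":0,"twist":-0.17,"fingers":38},{"tx":-0.08,"ty":0.08,"tz":0,"twist":-0.25,"fingers":38},{"tx":-0.1,"ty":0.1,"tz":0,"twist":-0.33,"fingers":38},{"tx":-0.13,"ty":0.13,"tz":0,"twist":-0.42,"fingers":38},{"tx":-0.15,"ty":0.16,"tz":0,"twist":-0.5,"fingers":38},{"tx":-0.18,"ty":0.19,"tz":0,"twist":-0.6,"fingers":38},{"tx":-0.2,"ty":0.21,"tz":0,"twist":-0.67,"fingers":38}]'>/dev/null; python3 -c "
from h import *
feel(); arc(-139,[1,2,3,4,5,6])"
```

```text
t 25.35 p [ 472.97 -116.87   68.09] jaw -49.00948149464636 down -0.9999557290971999 F [ 8.52 -4.74 -4.31] op 37.91826759405978 q1,6 [-0.49  0.37]
ang -137.27996006598755 turned 80.27996006598755 rad 1.401149626521047 r 123.62604347164998 push 9.266486554869529 radial -3.0414547716676537
1 [-0.05  0.06] twist -0.16666666666666666
2 [-0.09  0.11] twist -0.3333333333333333
3 [-0.14  0.17] twist -0.5
4 [-0.18  0.23] twist -0.6666666666666666
5 [-0.23  0.28] twist -0.8333333333333334
6 [-0.27  0.34] twist -1.0
```

```bash
python3 -m inch '[{"tx":-0.02,"ty":0.03,"tz":0,"twist":-0.1,"fingers":38},{"tx":-0.05,"ty":0.06,"tz":0,"twist":-0.17,"fingers":38},{"tx":-0.07,"ty":0.08,"tz":0,"twist":-0.25,"fingers":38},{"tx":-0.09,"ty":0.11,"tz":0,"twist":-0.33,"fingers":38},{"tx":-0.11,"ty":0.14,"tz":0,"twist":-0.42,"fingers":38},{"tx":-0.14,"ty":0.17,"tz":0,"twist":-0.5,"fingers":38},{"tx":-0.14,"ty":0.17,"tz":0,"twist":-0.5,"fingers":38},{"tx":-0.14,"ty":0.17,"tz":0,"twist":-0.5,"fingers":38}]'>/dev/null; python3 -c "
from h import *
feel(); arc(-142,[1,2,3,4,5,6])"
```

```text
t 26.15 p [ 468.66 -111.87   68.07] jaw -51.98431046118264 down -0.9999578915915953 F [ 6.46 -5.88 -4.79] op 38.1330124026496 q1,6 [-0.48  0.43]
ang -140.34092302785993 turned 83.34092302785993 rad 1.4545735084873177 r 123.5806834939391 push 8.649647525456858 radial -1.2252890952371613
1 [-0.04  0.06] twist -0.16666666666666666
2 [-0.09  0.12] twist -0.3333333333333333
3 [-0.13  0.18] twist -0.5
4 [-0.17  0.24] twist -0.6666666666666666
5 [-0.21  0.3 ] twist -0.8333333333333334
6 [-0.25  0.36] twist -1.0
```

```bash
python3 -m inch '[{"tx":-0.02,"ty":0.03,"tz":0,"twist":-0.08,"fingers":38},{"tx":-0.04,"ty":0.06,"tz":0,"twist":-0.17,"fingers":38},{"tx":-0.06,"ty":0.09,"tz":0,"twist":-0.25,"fingers":38},{"tx":-0.09,"ty":0.12,"tz":0,"twist":-0.33,"fingers":38},{"tx":-0.09,"ty":0.12,"tz":0,"twist":-0.33,"fingers":38},{"tx":-0.09,"ty":0.12,"tz":0,"twist":-0.33,"fingers":38},{"tx":-0.09,"ty":0.12,"tz":0,"twist":-0.33,"fingers":38},{"tx":-0.09,"ty":0.12,"tz":0,"twist":-0.33,"fingers":38}]'>/dev/null; python3 -c "
from h import *
feel(); arc(-144,[1,2,3,4,5,6])"
```

```text
t 26.95 p [ 466.59 -108.94   68.23] jaw -53.967846804625275 down -0.9999390961022816 F [ 9.66 -7.37 -6.85] op 38.48168752183104 q1,6 [-0.48  0.47]
ang -142.00338508156887 turned 85.00338508156887 rad 1.4835889450140054 r 123.35274683673435 push 11.755113927131822 radial -3.0720691299565632
1 [-0.04  0.06] twist -0.16666666666666666
2 [-0.08  0.12] twist -0.3333333333333333
3 [-0.12  0.18] twist -0.5
4 [-0.16  0.24] twist -0.6666666666666666
5 [-0.2  0.3] twist -0.8333333333333334
6 [-0.24  0.37] twist -1.0
```

```bash
python3 -m inch '[{"tx":-0.02,"ty":0.03,"tz":0,"twist":-0.08,"fingers":38},{"tx":-0.04,"ty":0.06,"tz":0,"twist":-0.17,"fingers":38},{"tx":-0.06,"ty":0.09,"tz":0,"twist":-0.25,"fingers":38},{"tx":-0.06,"ty":0.09,"tz":0,"twist":-0.25,"fingers":38},{"tx":-0.06,"ty":0.09,"tz":0,"twist":-0.25,"fingers":38},{"tx":-0.06,"ty":0.09,"tz":0,"twist":-0.25,"fingers":38},{"tx":-0.06,"ty":0.09,"tz":0,"twist":-0.25,"fingers":38},{"tx":-0.06,"ty":0.09,"tz":0,"twist":-0.25,"fingers":38}]'>/dev/null; python3 -c "
from h import *
feel()
t=bot.snapshot('top')
cv2.imwrite('pics/c9.png',cv2.resize(t[160:280,180:330,::-1],(750,600),interpolation=2))"
```

```text
t 27.75 p [ 465.49 -107.07   68.41] jaw -55.476309666817215 down -0.9999135211923944 F [ 11.66 -11.09 -10.63] op 38.15628931287033 q1,6 [-0.47  0.49]
ang -143.00559861496023 turned 86.00559861496023 rad 1.501080870979731 r 123.08963405728927 push 15.872666768963349 radial -2.6438374510994005
```

View pics/c9.png

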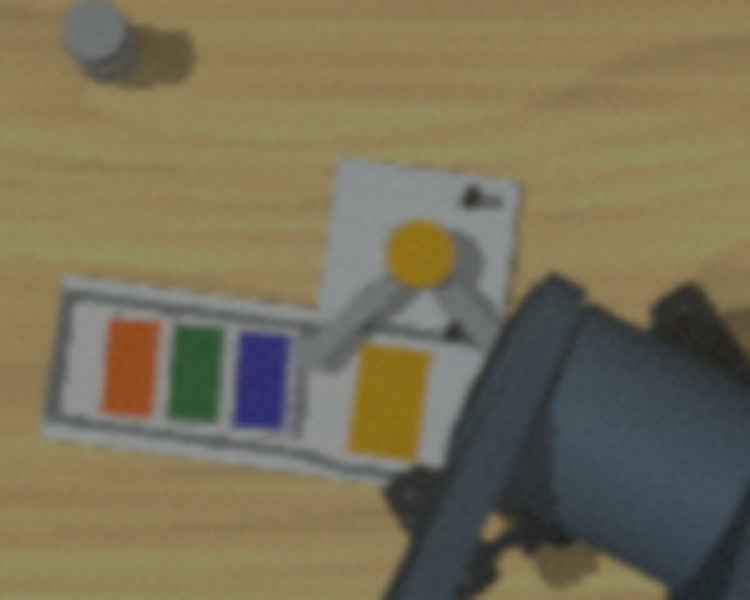

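The blue pan is in the row behind the green (crop (262,380) and (195,372)). The push is climbing at the overload-spring rate (about 2 N/mm), so this is the stop. I nudge a little further to confirm, then return along the arc.

```bash
python3 -m inch '[{"tx":-0.02,"ty":0.03,"tz":0,"twist":-0.08,"fingers":38},{"tx":-0.04,"ty":0.06,"tz":0,"twist":-0.17,"fingers":38},{"tx":-0.06,"ty":0.09,"tz":0,"twist":-0.25,"fingers":38},{"tx":-0.06,"ty":0.09,"tz":0,"twist":-0.25,"fingers":38},{"tx":-0.06,"ty":0.09,"tz":0,"twist":-0.25,"fingers":38},{"tx":-0.06,"ty":0.09,"tz":0,"twist":-0.25,"fingers":38},{"tx":-0.06,"ty":0.09,"tz":0,"twist":-0.25,"fingers":38},{"tx":-0.06,"ty":0.09,"tz":0,"twist":-0.25,"fingers":38}]'>/dev/null; python3 -c "
from h import *
feel()
t=bot.snapshot('top')
for nm,lo,hi in(('blue',(105,80,30),(130,255,255)),('green',(50,80,20),(90,255,255)),('orange',(3,150,60),(14,255,255))):
  c=blobs(t,lo,hi,(195,215,245,255))[0][0];d=plane('top',c,26)[:2]-[485,-17.7];a=np.radians(-7.1)
  print(nm,d[0]*np.cos(a)+d[1]*np.sin(a),-d[0]*np.sin(a)+d[1]*np.cos(a))
arc(-147,[-5,-10,-15,-20,-25,-30,-35,-40]);arc(-107,[-5,-10,-15,-20,-25,-30,-35,-40,-45,-50])"
```

```text
t 28.6 p [ 464.4  -105.16   68.59] jaw -56.97650575323548 down -0.9998821775764596 F [ 13.39 -14.75 -13.36] op 38.37674709049116 q1,6 [-0.47  0.52]
ang -144.02323191618706 turned 87.02323191618706 rad 1.5188419226640781 r 122.8273912372736 push 19.798539809945567 radial -2.1689728999789146
blue 2.0969843609635266 71.22833745639639
green 1.653428352652897 107.54157240678836
orange -0.9096061466266505 143.62457742493976
-5 [ 0.21 -0.3 ] twist 0.8333333333333334
-10 [ 0.45 -0.57] twist 1.6666666666666667
-15 [ 0.71 -0.83] twist 2.5
-20 [ 0.99 -1.06] twist 3.3333333333333335
-25 [ 1.29 -1.26] twist 4.166666666666667
-30 [ 1.6  -1.44] twist 5.0
-35 [ 1.93 -1.59] twist 5.833333333333333
-40 [ 2.28 -1.72] twist 6.666666666666667
-5 [ 0.35 -0.09] twist 0.8333333333333334
-10 [ 0.71 -0.15] twist 1.6666666666666667
-15 [ 1.07 -0.18] twist 2.5
-20 [ 1.44 -0.18] twist 3.3333333333333335
-25 [ 1.8  -0.14] twist 4.166666666666667
-30 [ 2.16 -0.08] twist 5.0
-35 [2.51 0.02] twist 5.833333333333333
-40 [2.85 0.15] twist 6.666666666666667
-45 [3.17 0.31] twist 7.5
-50 [3.49 0.49] twist 8.333333333333334
```

The stop is felt: push 15.9 then 19.8 N. Blue is at 71 mm down the row, green 107.5. I return along the arc.

```bash
python3 -m inch '[{"tx":0.21,"ty":-0.3,"tz":0,"twist":0.83,"fingers":38},{"tx":0.45,"ty":-0.57,"tz":0,"twist":1.67,"fingers":38},{"tx":0.71,"ty":-0.83,"tz":0,"twist":2.5,"fingers":38},{"tx":0.99,"ty":-1.06,"tz":0,"twist":3.33,"fingers":38},{"tx":1.29,"ty":-1.26,"tz":0,"twist":4.17,"fingers":38},{"tx":1.6,"ty":-1.44,"tz":0,"twist":5,"fingers":38},{"tx":1.93,"ty":-1.59,"tz":0,"twist":5.83,"fingers":38},{"tx":2.28,"ty":-1.72,"tz":0,"twist":6.67,"fingers":38}]'>/dev/null; python3 -c "
from h import *
feel()"; python3 -m inch '[{"tx":0.35,"ty":-0.09,"tz":0,"twist":0.83,"fingers":38},{"tx":0.71,"ty":-0.15,"tz":0,"twist":1.67,"fingers":38},{"tx":1.07,"ty":-0.18,"tz":0,"twist":2.5,"fingers":38},{"tx":1.44,"ty":-0.18,"tz":0,"twist":3.33,"fingers":38},{"tx":1.8,"ty":-0.14,"tz":0,"twist":4.17,"fingers":38},{"tx":2.16,"ty":-0.08,"tz":0,"twist":5,"fingers":38},{"tx":2.51,"ty":0.02,"tz":0,"twist":5.83,"fingers":38},{"tx":2.68,"ty":0.08,"tz":0,"twist":6.25,"fingers":38}]'>/dev/null; python3 -c "
from h import *
feel();go(632,-137,66,33)"
```

```text
t 29.45 p [ 530.31 -153.43   68.06] jaw -16.745129365354643 down -0.9999796257151753 F [4.66 1.26 0.35] op 37.801141341403536 q1,6 [-0.5  -0.21]
ang -105.53862915427365 turned 48.53862915427365 rad 0.8471588931465859 r 124.99685848072005 push 4.155554871761084 radial -2.4662293740401657
t 30.25 p [ 610.34 -150.21   67.93] jaw 20.75132687590692 down -0.9999875888442756 F [2.79 0.4  1.36] op 38.10637100206868 q1,6 [-0.43 -0.79]
ang -68.34578751989774 turned 11.34578751989774 rad 0.19802134845389724 r 126.11257736844969 push 2.745140984787981 radial 0.6544542046015603
t 30.25 p [ 610.34 -150.21   67.93] jaw 20.75132687590692 down -0.9999875888442756 F [2.79 0.4  1.36] op 38.10637100206868 q1,6 [-0.43 -0.79]
units [ 0.72  0.44 -0.06] twist 2.041445520682179 alt -27.958554479317822
```

```bash
python3 -m inch '[{"tx":0.12,"ty":0.06,"tz":0,"twist":0.35,"fingers":38},{"tx":0.24,"ty":0.13,"tz":0,"twist":0.7,"fingers":38},{"tx":0.36,"ty":0.2,"tz":0,"twist":1,"fingers":38},{"tx":0.48,"ty":0.27,"tz":0,"twist":1.35,"fingers":38},{"tx":0.6,"ty":0.35,"tz":0,"twist":1.7,"fingers":38},{"tx":0.72,"ty":0.44,"tz":0,"twist":2.04,"fingers":38},{"tx":0.72,"ty":0.44,"tz":0,"twist":2.04,"fingers":38},{"tx":0.72,"ty":0.44,"tz":0,"twist":2.04,"fingers":38}]'>/dev/null; python3 -c "
from h import *
feel()"; python3 -m inch '[{"tx":0,"ty":0,"tz":0,"twist":0,"fingers":38},{"tx":0,"ty":0,"tz":0.6,"twist":0,"fingers":38},{"tx":0,"ty":0,"tz":1.5,"twist":0,"fingers":38},{"tx":0,"ty":0,"tz":2.5,"twist":0,"fingers":38},{"tx":0,"ty":0,"tz":3.7,"twist":0,"fingers":38},{"tx":0,"ty":-0.2,"tz":4.5,"twist":0,"fingers":38},{"tx":-0.5,"ty":-1.2,"tz":5,"twist":0,"fingers":38},{"tx":-1,"ty":-2.4,"tz":5,"twist":0,"fingers":38}]'; python3 -c "
from h import *
where();s=bot.snapshot('side')
for c,N,ax,L,bx in blobs(s,(0,150,60),(8,255,255),(270,195,305,240))[:1]: print('knob',c,plane('side',c,65))
for nm,lo,hi in(('blue',(105,110,30),(130,255,255)),('green',(50,110,40),(90,255,255)),('orange',(3,170,100),(14,255,255))):
  b=blobs(s,lo,hi,(180,170,250,240))[0]
  d=plane('side',b[0],26)[:2]-[485,-17.7];a=np.radians(-7.1)
  print(nm,d[0]*np.cos(a)+d[1]*np.sin(a),-d[0]*np.sin(a)+d[1]*np.cos(a),[plane('side',q,26)[:2] for q in b[4]])
cv2.imwrite('pics/c10.png',cv2.resize(s[130:270,160:330,::-1],(680,560),interpolation=2))"
```

```text
t 31.05 p [ 629.27 -136.54   66.04] jaw 32.79365023146728 down -0.9999999698010196 F [0.16 0.71 1.  ] op 37.864100310483686 q1,6 [-0.4  -0.97]
ang -57.691596239430716 turned 0.6915962394307158 rad 0.012070631472477025 r 122.5011864270253 push 0.5174423918222661 radial -0.5112269225852254
t: 31.85
eef_pos: [600.8, -209.1, 221.2]
tool_rot: [0.775, 1.421, -0.775]
force: [0.8, -0.3, 0.0]
opening: 0.432
t 31.85 p [ 600.85 -209.06  221.2 ] jaw 32.95314601963192 down -0.9999756318451288 F [ 0.77 -0.29  0.01] op 38.05859321538332 q1,6 [-0.52 -1.1 ]
knob [286.36 219.5 ] [ 632.12 -136.9    65.  ]
blue 1.370804885081336 70.72017029936084 [array([470.41,  66.19]), array([522.63,  63.57]), array([519.4 ,  38.76]), array([468.32,  41.58])]
green 0.8382937332881717 107.40261928526326 [array([475.14, 102.8 ]), array([524.57,  97.89]), array([521.46,  75.93]), array([472.95,  80.91])]
orange -1.554157890959189 143.61062776304146 [array([477.3 , 136.89]), array([528.05, 135.11]), array([525.26, 113.16]), array([475.44, 115.14])]
```

View pics/c10.png

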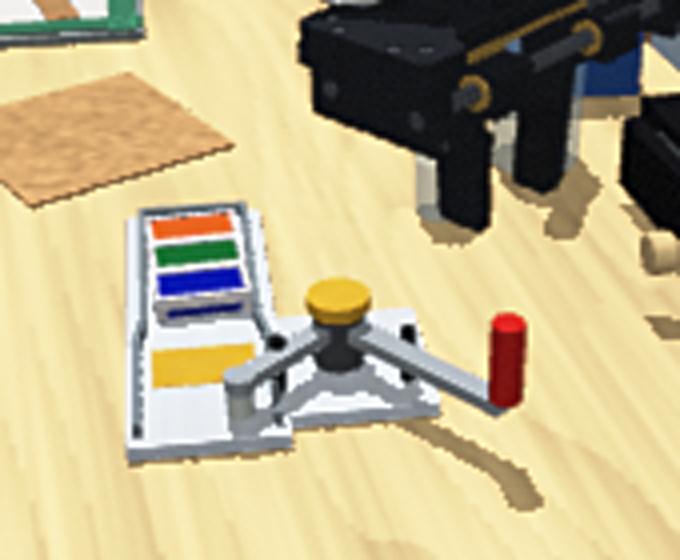

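The knob is back at its start pixel ((286.4,219.5), before (286.3,219.5)). The pans lie flat in the channel, and the robot is clear.

```bash
python3 -m inch '[{"tx":0,"ty":0,"tz":0,"twist":0,"fingers":38},{"tx":0,"ty":0,"tz":0,"twist":0,"fingers":38},{"tx":0,"ty":0,"tz":0,"twist":0,"fingers":38},{"tx":0,"ty":0,"tz":0,"twist":0,"fingers":38},{"tx":0,"ty":0,"tz":0,"twist":0,"fingers":38},{"tx":0,"ty":0,"tz":0,"twist":0,"fingers":38},{"tx":0,"ty":0,"tz":0,"twist":0,"fingers":38},{"tx":0,"ty":0,"tz":0,"twist":0,"fingers":38}]' && python3 -c "
from plant import bot
print(bot.close_job())"
```

```text
t: 32.7
eef_pos: [599.4, -208.5, 215.9]
tool_rot: [0.778, 1.427, -0.778]
force: [-0.2, -0.1, 0.1]
opening: 0.43
the job is handed in; nothing more can be done
None
```

The blue pan is in the palette row, paint side up, and I handed the job in at about 33 s; no verdict was reported. I stood the pan on the cork mat and tipped it onto its back. I then regrasped it by its long sides, laid it in the bay and swung the lever to its stop. After that I let the lever spring back with the fingers following it.

**Stop:** the push rose from about 9 N to 11.8, 15.9 and 19.8 N at about 2 N per mm, with the lever at roughly 1.40 rad by my estimate. That is well under the 40 N forcing limit.

**Last checks (from the side camera):**
- **Blue pan:** it lies about 71 mm down the row and 1–2 mm off the centre line. My rough yaw reading was about 4° off square, and the limit is 9°.
- **Row pans:** green is at about 107 mm and orange at about 144 mm, both looking flat.
- **Lever:** the knob is back at its starting pixel.
- **Robot:** it is clear of everything.

**Not measured:** I did not re-measure the rack pans, bottle, jar, tape roll or shaker at the end. I saw no sign that any of them was touched.

**Disagreement:** the side and top views differed by 4–5 mm for the bay mark and the hub at the start. The mark is partly hidden by the lever nose in the side view, so I used the top view, and the placement fitted it.

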